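Start the last coach screw of a butcher's block foot rail

TASK

The butcher's block lies upside down, and the near foot rail still has one screw to start: the brass-coloured square-head coach screw standing proud in its pilot hole. Take the nut driver that stands on the finished screw of the same rail, seat its socket fully over the standing screw, press down firmly (about 20 N, never over 40 N) and keep pressing while you turn it clockwise, so that the screw does not spin idly or get pushed in like a nail but cuts its first thread and goes in about 3 mm (6 mm at most). Then let go and leave the driver standing upright and seated on the started screw, with the pencil, the tape roll and the keys undisturbed.

Things in the scene. Friction and masses are not known exactly. Their poses are not given: they have to be found in the camera images.
- block: Wooden butcher's block lying upside down, fixed, 200 x 280 x 36 mm (its x, y, z), origin at the centre of its underside on the worktop. Two pale 3 mm thick metal foot rails run along its y at x = -65 mm (near rail) and x = +65 mm, with 20 mm high rubber feet at y = +-95 mm and screws at y = +-55 mm. The near rail's screw at y = +55 is finished, the one at y = -55 stands proud.
- driver: Black stubby nut driver, 126 mm tall, standing upright on the near rail's finished screw (steel-coloured). Origin at the centre of its socket's mouth (lowest end), z up its axis to the handle. The round handle is 30 mm in diameter from 60 to 118 mm above the origin. Square socket 14.2 mm wide, 9 mm deep, 20 mm outside, its flats square to the driver's x and y axes.
- screw_head (a point): Centre of the top of the washer under the square head of the standing brass screw, where the seated socket's mouth rests (driver origin on this point). Above it the square head: 13 mm across flats, 7 mm high, top 2 mm chamfered, flats square to this frame's x and y axes; z up the screw axis. The washer is 25 mm wide and starts 22 mm above the rail. It moves with the screw.
- screw_turn (a joint): How far the brass screw has been turned clockwise seen from above (tightening), rad; 0 at the start. Turning it takes about 0.15 N m. It does not turn back past the start.
- screw_in (a joint): How far the brass screw has gone into the wood, m; 0 at the start. Thread pitch 4 mm: it sinks 0.64 mm per rad while turned under a push of 14 to 28 N; turned with less than 14 N it spins without sinking; above 28 N it is forced in without cutting a thread.
- pencil: Yellow pencil, 136 mm long, 7 mm thick, lying on the block between the rails; origin at its middle.
- tape_roll: Roll of tape, 104 mm wide, 25 mm high, lying on the worktop left of the block; origin under its centre.
- keys: Bunch of keys, 110 x 121 x 8 mm, on the worktop right of the block; origin under its centre.

How it is judged:
By the outcome, as a careful person would: the job done as asked, in the order asked, and still so for the second after the job is handed in, with the robot touching nothing.
It also fails if it takes over 67 s, if anything falls off the work surface, if the arm or the gripper's body presses on something with over 40 N, if the wrist force passes 120 N, or if a joint passes its speed limit or range.

ROBOT

A 7-joint arm with a two-finger parallel gripper is mounted at the origin on a cart in front of the work surface, level with it; the furniture and walls round the work are solid. World frame = base frame: x ahead of the robot, y to its left, z up, the work surface at z = 0. Lengths are in m, angles in rad, forces in N, time in s.
With the tool pointing down it reaches from about 0.4 to 0.85 m from the base axis. Payload 10.4 kg.
Tool frame: the origin (TCP) lies on the front face of the gripper's body, between the roots of the fingers; the fingertips stand 70 mm ahead of it and the grasp point (between the pads) lies 51 mm ahead of it (r.tips_ahead is the distance from the TCP to the fingertips, in m); y points along the fingers, z is the direction in which the jaws open and shut, and the axes are right-handed (so a half turn about y gives the same grasp; the last joint's range is limited). The gripper opens to 87 mm and grips with 3 to 60 N. Pads are 19 mm wide; open, the fingers measure 117 mm over their backs; the gripper's body (75 mm by 190 mm) begins 51 mm behind the grasp point.
Start: joints at [1.092, 0.332, -0.065, 1.46, 0.022, 1.35, -0.088], TCP at [0.275, -0.561, 0.292] pointing down, gripper open.
Joint ranges: [-2.6, 2.6], [-0.5, 2.12], [-1.47, 1.34], [0.16, 2.42], [-1.27, 4.41], [0.06, 2.06], [-2.6, 2.6]. Speed limits (rad/s): [2.22, 2.22, 2.79, 2.79, 3.14, 3.14, 3.14].

INTERFACE

Orientations are given as [roll, pitch, yaw] about the fixed x, y, z axes, in that order (R = Rz(yaw) Ry(pitch) Rx(roll)).
In Python, from bench import sensors, cams, hand_in, r gives the robot as it stands. The module is installed in compiled form; this text tells all that it offers.
- The arm moves only by the tool apply_moves, never from a script. Its argument "plan" is a list of rows, each a list of 3 entries, a list of its own where there are three numbers: the closure in counts, from 0 (fully open) to 255 (shut), then the shift along the tool's x, y, z in cm, then the turn about the tool's y in rad. In form: [[grip, [x, y, z], roll], ...]. A call has 1 to 12 rows; each row shifts and turns the commanded pose from where the row before left it, along the tool's axes as they then stand; what a row does not reach is not made up. A row lasts 1/12 s, in which the tool goes at most 41.7 mm and 7.16 degrees, less where a joint would pass 70% of its speed; a pose out of reach is approached as far as the arm can. A call is refused whole if a number of a shift passes 4.17 or a number of a turn 0.125, either way. A call with a gripper value outside its range is refused whole. The fingers move at their own pace and stop on an object; the grip force is fixed at half the most. Time passes only in rows, so rows that do not move let the fingers close. It gives the time, the measured TCP pose, the force and the opening at its end, in the units of the state.
- sensors.sense(): the state, without advancing time (a new reading comes with each control period).
- cams.capture(name): name is "scene" or "top"; returns (picture, depth): 420x560x3 uint8, blue, green, red; 420x560 float32, m along the optical axis (not along the pixel's ray), 0 where there is no reading.
- cams.calibration(name): a dict with "intrinsics" (3x3 intrinsics, pixels), "T" (4x4, takes a point from camera to world coordinates). Camera axes: x right, y up, looking along -z (the intrinsics and any distortion apply to the point x, -y, -z); pixel columns grow to the right and rows downward; lengths in m; the calibration is good to about 2 mm. A picture is of the moment at which its call begins. calibration takes no time and is no camera call.
- hand_in(): hands the job in, once; it reports no verdict.
The state is a dict: "t": time; "joint_positions": joint angles; "qd": joint speeds; "joint_efforts": joint torques, N m; "position": TCP position; "orientation": TCP orientation; "ft_force": force on the tool from outside, world axes, zero at the start; "moment": the same for the moment, N m; "opening": finger opening in m.
Only numpy, scipy, OpenCV 4.12 (cv2) and the standard library are available. Lean on these libraries where they do the work, as an engineer would, in place of code of your own. Each camera call takes 0.05 s, during which the arm holds its last target.

## Working session

There is one attempt and no reset: what is moved stays moved. The work goes in short steps, Python scripts to look and compute and a tool call to move; the robot and the scene stay as the last step left them, time stands still between calls to the robot, and variables do not carry over. Pictures are saved under pics/ and viewed, and the job is handed in when it is done.

Besides the shell and the picture viewer there is one more tool, called after "Emit:" in YAML: its name, and indented under it one key for each argument. apply_moves: Moves the arm, as the interface text tells. Its arguments: {"type":"object","properties":{"plan":{"type":"array"}},"required":["plan"]}

```bash
mkdir -p pics; ls
python3 - <<'E'
from bench import sensors,cams,r
import cv2,numpy as np
np.set_printoptions(precision=4,suppress=True)
for n in("scene","top"):
    p,d=cams.capture(n); cv2.imwrite(f"pics/{n}0.png",p); np.savez(f"pics/{n}0.npz",p=p,d=d)
    c=cams.calibration(n); print(n,c["intrinsics"],c["T"],[k for k in c])
print(sensors.sense(), r.tips_ahead)
E
```

```text
pics
scene [[383.2747   0.     278.1707]
 [  0.     383.2747 204.7086]
 [  0.       0.       1.    ]] [[-0.5869  0.6158 -0.5257  0.0701]
 [-0.8095 -0.4321  0.3975  0.3721]
 [ 0.0176  0.6588  0.7521  0.7268]
 [ 0.      0.      0.      1.    ]] ['intrinsics', 'T']
top [[457.7471   0.     281.5438]
 [  0.     457.7471 212.4344]
 [  0.       0.       1.    ]] [[-0.0218  0.9866 -0.1615  0.3801]
 [-0.9997 -0.0196  0.015   0.054 ]
 [ 0.0116  0.1618  0.9868  1.0769]
 [ 0.      0.      0.      1.    ]] ['intrinsics', 'T']
{'t': 0.1, 'joint_positions': array([ 1.0924,  0.3328, -0.0647,  1.4609,  0.0216,  1.3499, -0.0885]), 'qd': array([ 0.0002, -0.0017, -0.0011, -0.0011,  0.0001, -0.0007,  0.0007]), 'joint_efforts': array([  0.0021, -62.4543,   0.0251, -39.0721,  -0.0614,   0.0366,
         0.    ]), 'position': array([ 0.275 , -0.561 ,  0.2915]), 'orientation': array([-1.5721, -0.0001, -2.6857]), 'ft_force': array([-0.2549,  0.261 ,  0.0218]), 'moment': array([-0.0261,  0.0025,  0.0047]), 'opening': 0.08704564901811827} 0.0697
```

View pics/scene0.png

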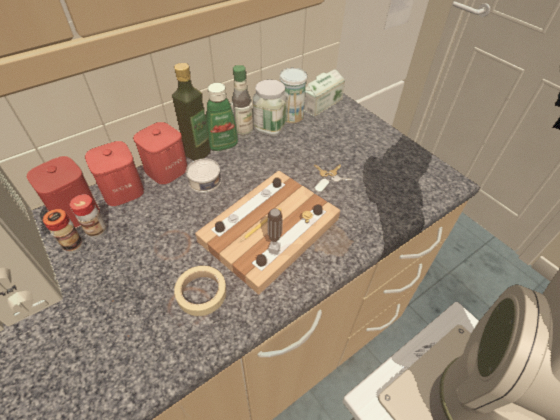

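View pics/top0.png

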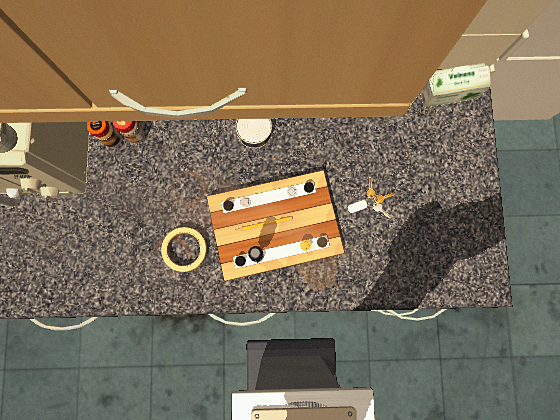

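The block is at about (270,230) in scene and (275,222) in top. The driver handle is at (275,225) scene and (255,253) top. The brass screw is at (307,216) scene and (305,244) top. I'll zoom in next.

Run:
```python
import cv2,numpy as np
p=np.load("pics/scene0.npz")["p"]; cv2.imwrite("pics/sz.png",cv2.resize(p[170:290,190:350],None,fx=5,fy=5,interpolation=cv2.INTER_CUBIC))
p=np.load("pics/top0.npz")["p"]; cv2.imwrite("pics/tz.png",cv2.resize(p[160:285,200:350],None,fx=5,fy=4.8,interpolation=cv2.INTER_CUBIC))
```

```text
(no output)
```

View pics/sz.png

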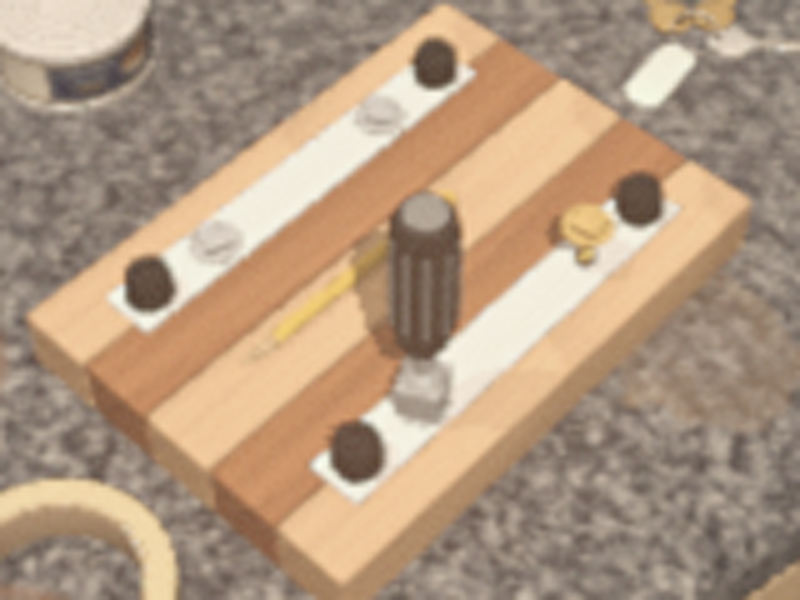

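View pics/tz.png

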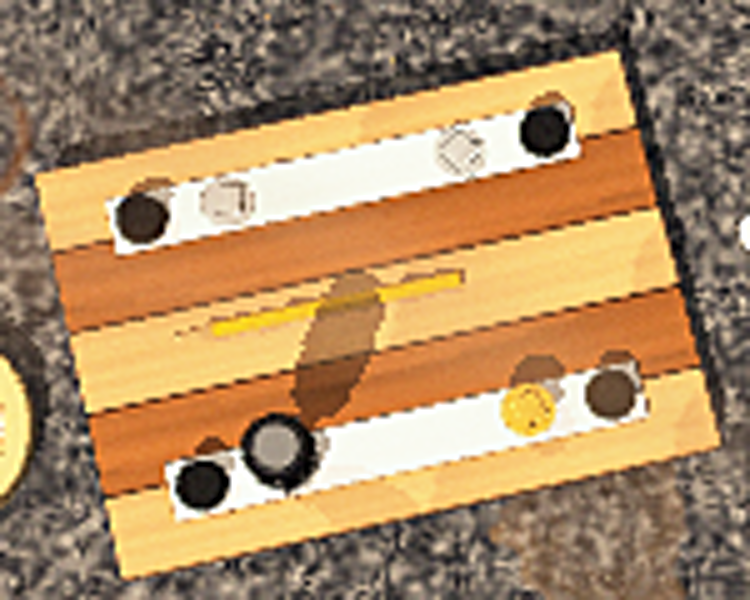

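```bash
cat > h.py <<'E'
import numpy as np,cv2
from bench import cams,sensors
np.set_printoptions(precision=4,suppress=True)
def cal(n):
    c=cams.calibration(n); return c["intrinsics"],c["T"]
def world(n,d):
    K,T=cal(n); v,u=np.mgrid[0:d.shape[0],0:d.shape[1]]
    P=np.stack([(u-K[0,2])/K[0,0]*d,-(v-K[1,2])/K[1,1]*d,-d],-1)
    return P@T[:3,:3].T+T[:3,3]
def ray(n,u,v,z):
    K,T=cal(n); uv=np.atleast_2d(np.stack([np.atleast_1d(u),np.atleast_1d(v)],-1)).astype(float)
    q=np.c_[(uv[:,0]-K[0,2])/K[0,0],-(uv[:,1]-K[1,2])/K[1,1],-np.ones(len(uv))]@T[:3,:3].T
    return T[:3,3]+q*((z-T[2,3])/q[:,2])[:,None]
def proj(n,P):
    K,T=cal(n); c=(np.atleast_2d(P)-T[:3,3])@T[:3,:3]
    return np.c_[K[0,0]*c[:,0]/-c[:,2]+K[0,2],K[1,1]*-c[:,1]/-c[:,2]+K[1,2]]
E
python3 - <<'E'
from h import *
for n in("top","scene"):
    f=np.load(f"pics/{n}0.npz");p,d=f["p"],f["d"]
    W=world(n,d); near=(W[...,0]>.3)&(W[...,0]<.75)&(abs(W[...,1])<.3)&(d>0)
    tab=near&(abs(W[...,2])<.012); print(n,"table z",np.median(W[tab][:,2]))
    m=(near&(W[...,2]>.02)).astype(np.uint8)
    k,l,s,c=cv2.connectedComponentsWithStats(m)
    for i in np.argsort(-s[1:,4])[:4]+1: print(s[i],c[i],np.median(W[l==i],axis=0))
    # white rail mask within block
    hsv=cv2.cvtColor(p,cv2.COLOR_BGR2HSV)
    top=near&(abs(W[...,2]-.036)<.012); print("block top med z",np.median(W[top][:,2]))
    w=((hsv[...,1]<40)&(hsv[...,2]>200)&near&(W[...,2]>.02)).astype(np.uint8)
    k,l,s,c=cv2.connectedComponentsWithStats(w)
    for i in range(1,k):
        if s[i,4]>60:
            v,u=np.nonzero(l==i);X=ray(n,u,v,.039)[:,:2]
            rc=cv2.minAreaRect(X.astype(np.float32)*1000);print("rail",s[i],rc)
    # wood blob, minAreaRect at z=.036
    wd=cv2.morphologyEx(((W[...,2]>.028)&(W[...,2]<.05)&near).astype(np.uint8),cv2.MORPH_CLOSE,np.ones((9,9)))
    k,l,s,c=cv2.connectedComponentsWithStats(wd); i=1+np.argmax(s[1:,4])
    v,u=np.nonzero(l==i);X=ray(n,u,v,.036)[:,:2];print("block",cv2.minAreaRect(X.astype(np.float32)*1000))
    hi=near&(W[...,2]>.12)&(W[...,2]<.2); print("driver top",np.median(W[hi],axis=0),W[hi][:,2].max(),hi.sum())
    t=hi&(W[...,2]>W[hi][:,2].max()-.006); v,u=np.nonzero(t); print("cap",u.mean(),v.mean(),W[t].mean(0))
    y=((hsv[...,0]>15)&(hsv[...,0]<32)&(hsv[...,1]>120)&near&(W[...,2]>.05)&(W[...,2]<.08)).astype(np.uint8)
    k,l,s,c=cv2.connectedComponentsWithStats(y)
    for i in range(1,k):
        if s[i,4]>8: print("brass",s[i],c[i],np.median(W[l==i],axis=0),W[l==i].max(0))
E
```

```text
top table z -0.000680983766734089
[    0     0   487   121 47716] [240.9552  54.0912] [0.6246 0.0874 0.6302]
[  207   170   137   111 10444] [274.2592 225.0183] [0.5215 0.0557 0.036 ]
[168 227  38  45 554] [188.1516 249.2617] [0.469  0.2504 0.0239]
[236 129  36  17 420] [253.6833 136.3357] [0.7351 0.0996 0.0361]
block top med z 0.03575227376356338
rail [120  88 126  27 498] ((821.3435668945312, 267.9189147949219), (59.54723358154297, 298.67529296875), 1.6094008684158325)
rail [238 130  32  13 209] ((734.1742553710938, 100.53672790527344), (73.27164459228516, 29.519168853759766), 88.9864501953125)
rail [231 183  79  28 734] ((588.0005493164062, 66.44287109375), (27.053865432739258, 184.1353302001953), 11.818376541137695)
rail [260 237  63  26 545] ((464.78863525390625, 21.412620544433594), (26.809038162231445, 144.05145263671875), 11.702624320983887)
rail [242 254  15  13  69] ((442.7181701660156, 113.98172760009766), (31.459440231323242, 26.987768173217773), 88.79888153076172)
block ((523.8641967773438, 54.80938720703125), (199.2166748046875, 279.12646484375), 11.79373550415039)
driv
[... 481 characters left out ...]
57] [206.8403 177.9244] [0.7316 0.1021 0.0368]
block top med z 0.036642789213684135
rail [192 167  27  15 194] ((733.649658203125, 97.7795181274414), (31.572071075439453, 75.67575073242188), 1.524407148361206)
rail [212 183  73  53 635] ((587.5374145507812, 65.83016204833984), (28.333263397216797, 219.08328247070312), 11.44642162322998)
rail [252 211  74  59 607] ((460.7934875488281, 39.61107635498047), (28.044387817382812, 219.33998107910156), 11.663413047790527)
block ((521.7003173828125, 53.147247314453125), (202.74241638183594, 283.0423583984375), 11.667353630065918)
driver top [0.4417 0.0977 0.1553] 0.16952444412329748 335
cap 274.87610619469024 213.06194690265488 [0.448  0.0937 0.1668]
```

Run:
```python
import cv2,numpy as np
f=lambda p,a,b,c,d,s:cv2.resize(p[a:b,c:d],None,fx=s,fy=s,interpolation=cv2.INTER_NEAREST)
S=np.load("pics/scene0.npz")["p"];T=np.load("pics/top0.npz")["p"]
a=f(S,200,228,292,324,12);b=f(T,231,259,289,321,12);c=f(S,234,262,256,288,12)
cv2.imwrite("pics/z2.png",np.hstack([np.vstack([a,c])[:600],np.vstack([b,b*0])[:600]]))
```

```text
(no output)
```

View pics/z2.png

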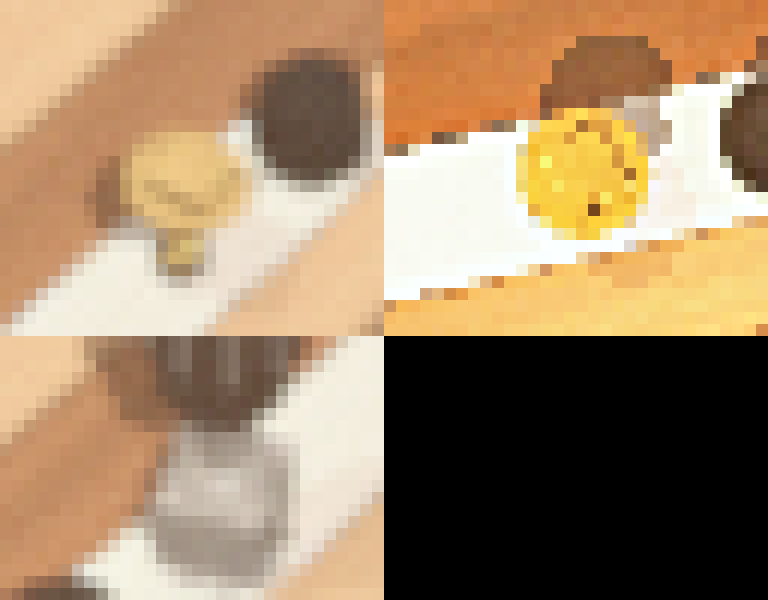

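Run:
```python
from h import *
out=[]
for n,(u0,v0) in (("scene",(298,206)),("top",(297,237))):
    acc=[]
    for i in range(4): acc.append(cams.capture(n)[0].astype(float))
    print(n,"noise",np.std(acc,axis=0).mean())
    p=np.mean(acc,0)[v0:v0+18,u0:u0+18]; g=p.mean(2)
    print(g.round().astype(int))
    q=np.clip((g-110)/(215-110)*255,0,255).astype(np.uint8)
    out.append(cv2.resize(q,None,fx=22,fy=22,interpolation=cv2.INTER_CUBIC))
cv2.imwrite("pics/z3.png",np.hstack(out))
for P in ([.4712,-.0123,.061],[.4712,-.0123,.068],[.4703,-.0130,.061],[.4703,-.0130,.068]):
    print(proj("scene",P)-[298,206],proj("top",P)-[297,237])
```

```text
scene noise 1.3175522334663534
[[186 158 147 143 144 143 142 143 145 147 147 145 147 148 140 114  91  84]
 [156 149 147 144 144 143 143 145 146 146 147 147 147 141 120 102  82  81]
 [148 146 144 144 143 143 145 146 147 147 147 148 150 141 112  92  80  84]
 [147 144 143 143 143 145 144 146 147 147 148 150 150 150 130  90  77  82]
 [144 143 142 143 145 145 148 153 157 156 153 154 162 198 206 109  72  79]
 [143 143 143 145 145 151 161 173 178 183 183 181 200 231 220 118  72  75]
 [142 144 146 144 149 164 177 178 187 190 188 184 193 216 213 152  80  74]
 [143 144 138 123 151 185 187 189 192 190 187 185 186 198 215 203 115  74]
 [145 139 119 117 155 184 182 191 191 190 188 186 177 170 194 201 177 128]
 [147 135 111 114 152 178 163 168 183 189 189 181 169 173 190 210 227 216]
 [141 122 110 113 145 180 178 161 154 162 176 176 167 181 202 224 236 235]
 [147 133 112 110 125 160 183 185 175 157 152 167 181 191 210 228 235 234]
 [149 141 116 123 146 164 167 177 183 179 178 182 193 211 222 226 227 229]
 [151 151 155 169 178 180 169 148 144 150 166 198 218 224 225 224 224 226]
 [154 171 204 226 2
[... 1106 characters left out ...]
171 155 192 246 240 238 236]
 [246 247 249 253 158 168 174 177 172  70 160 172 173 225 241 239 238 239]
 [247 247 249 253 236 207 173 175 159 174 177 183 195 248 245 244 244 245]
 [247 247 247 248 252 253 216 204 174 176 220 253 252 250 251 252 226 198]
 [247 246 246 247 249 252 253 253 253 254 254 254 221 183 154 168 172 190]
 [249 250 251 252 253 253 253 253 207 174 144 168 172 175 176 177 194 191]
 [254 253 253 238 204 157 179 182 186 174 177 177 177 177 181 177 194 190]
 [182 146 178 180 186 189 188 189 192 192 194 177 176 175 192 192 190 192]]
[[8.5645 9.9872]] [[8.1603 8.3481]]
[[8.7935 7.999 ]] [[8.3583 8.0603]]
[[ 9.0564 10.1014]] [[8.4869 8.7456]]
[[9.2885 8.1135]] [[8.6872 8.4604]]
```

View pics/z3.png

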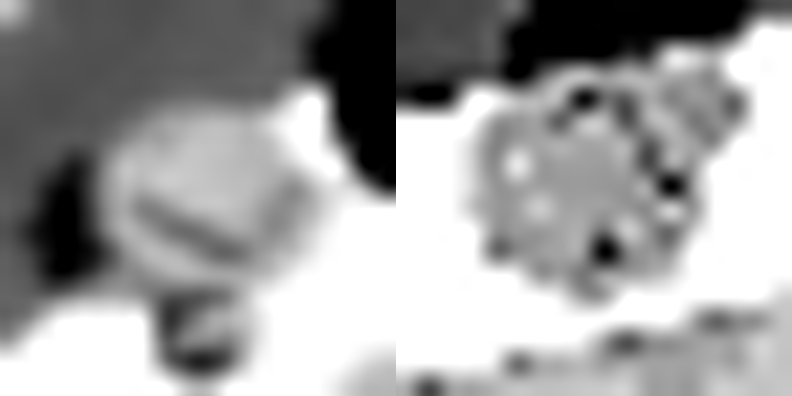

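Run:
```python
from h import *
def ang(n,a,b,z,o):
    A=ray(n,*(np.array(a)+o),z)[0];B=ray(n,*(np.array(b)+o),z)[0];d=B-A
    return A[:2],B[:2],np.linalg.norm(d),np.degrees(np.arctan2(d[1],d[0]))%90
o=np.array([298,206])
print(ang("scene",(6,9.05),(10.5,11.2),.064,o)); print(ang("scene",(11.6,11),(13.3,8),.064,o))
# predicted outlines
for n,o in(("scene",np.array([298,206])),("top",np.array([297,237]))):
  for a in (15,25,35,45,55,65):
    t=np.radians(a+np.array([45,135,225,315]));
    for z in (.0615,.068) if n=="scene" else (.068,):
      P=np.c_[.4708+.0092*np.cos(t),-.0128+.0092*np.sin(t),np.full(4,z)]
      print(n,a,z,(proj(n,P)-o).round(1).tolist())
```

```text
(array([ 0.4749, -0.0076]), array([ 0.4641, -0.0119]), np.float64(0.011561453945107887), np.float64(22.16215276011812))
(array([ 0.4632, -0.0143]), array([ 0.4678, -0.023 ]), np.float64(0.009812625043648956), np.float64(27.963928831216364))
scene 15 0.0615 [[4.8, 10.1], [9.5, 13.0], [12.9, 9.6], [8.2, 6.7]]
scene 15 0.068 [[5.0, 8.3], [9.7, 11.2], [13.1, 7.7], [8.5, 4.9]]
scene 25 0.0615 [[5.0, 10.7], [10.2, 12.9], [12.7, 9.0], [7.6, 6.8]]
scene 25 0.068 [[5.2, 8.8], [10.4, 11.1], [13.0, 7.2], [7.8, 5.0]]
scene 35 0.0615 [[5.3, 11.2], [10.8, 12.7], [12.4, 8.5], [6.9, 7.0]]
scene 35 0.068 [[5.5, 9.4], [11.1, 10.9], [12.7, 6.7], [7.1, 5.2]]
scene 45 0.0615 [[5.7, 11.7], [11.4, 12.4], [12.0, 8.1], [6.3, 7.3]]
scene 45 0.068 [[5.9, 9.8], [11.7, 10.6], [12.3, 6.2], [6.5, 5.4]]
scene 55 0.0615 [[6.2, 12.1], [11.9, 12.1], [11.5, 7.6], [5.8, 7.6]]
scene 55 0.068 [[6.4, 10.3], [12.2, 10.2], [11.8, 5.8], [6.0, 5.8]]
scene 65 0.0615 [[6.7, 12.5], [12.4, 11.7], [11.0, 7.3], [5.4, 8.1]]
scene 65 0.068 [[6.9, 10.6], [12.6, 9.8], [11.2, 5.4], [5.6, 6.2]]
top 15 0.068 [[4.9, 6.2], [6.6, 11.9], [12.3, 10.2], [10.6, 4.6]]
top 25 0.068 [[4.6, 6.9], [7.3, 12.2], [12.5, 9.6], [9.9, 4.3]]
top 35 0.068 [[4.5, 7.6], [8.0, 12.4], [12.7, 8.9], [9.2, 4.1]]
top 45 0.068 [[4.4, 8.3], [8.7, 12.4], [12.7, 8.2], [8.5, 4.1]]
top 55 0.068 [[4.5, 9.0], [9.4, 12.3], [12.7, 7.4], [7.7, 4.2]]
top 65 0.068 [[4.7, 9.7], [10.1, 12.1], [12.5, 6.7], [7.1, 4.4]]
```

Run:
```python
from h import *
u0,v0=264,236
p=np.load("pics/scene0.npz")["p"].astype(float)[v0:v0+22,u0:u0+20]; g=p.mean(2)
print(g.round().astype(int))
q=np.clip((g-90)/(230-90)*255,0,255).astype(np.uint8)
cv2.imwrite("pics/z4.png",cv2.resize(q,None,fx=26,fy=26,interpolation=cv2.INTER_CUBIC))
for zz in(.041,.061):
  for a in range(0,90,15):
    t=np.radians(a+np.array([45,135,225,315]))
    P=np.c_[.4480+.01414*np.cos(t),.0945+.01414*np.sin(t),np.full(4,zz)]
    print(zz,a,(proj("scene",P)-[u0,v0]).round(1).tolist())
```

```text
[[119 108 114 114 104  88 105 110  82  82 100 113  88  84  98 113 121 167
  201 228]
 [136 115 110 114 107  91  87  96  82  84 100 114  84  78  84 105 162 214
  231 235]
 [142 118 111 111 103  90  86  88  82  82  88  95  84  79  88 152 213 232
  237 235]
 [150 136 114 110 107 100  88  81  81  78  87  83  79  82 116 188 232 238
  235 234]
 [149 138 112 109 107 110 106  91  85  83  79  83  85 135 193 229 236 236
  235 235]
 [145 144 137 130 118 118 123 131 110  96  97  90 123 187 230 238 235 236
  236 234]
 [143 145 147 145 145 140 150 160 147 135 141 144 148 176 206 219 226 235
  235 234]
 [143 145 148 152 144 128 146 170 159 144 149 154 158 170 182 196 211 234
  235 235]
 [146 149 151 156 143 129 157 176 176 157 156 163 174 178 172 179 205 235
  236 235]
 [147 151 154 146 130 153 177 184 191 190 192 196 186 181 167 166 200 233
  236 232]
 [150 151 153 144 126 162 188 186 189 199 208 205 190 181 166 161 204 232
  229 228]
 [154 158 154 142 147 189 201 189 187 193 198 198 190 184 173 163 203 227
  227 228]
 [154 152 144 132 145 168 182 187 188 192 190 193 197 191 175 166 208 227
  229 
[... 819 characters left out ...]
 [11.0, 9.4]]
0.041 15 [[3.4, 15.2], [10.6, 20.2], [16.4, 14.2], [9.3, 9.4]]
0.041 30 [[3.7, 16.6], [12.2, 19.9], [16.0, 12.9], [7.6, 9.7]]
0.041 45 [[4.5, 17.9], [13.8, 19.2], [15.2, 11.6], [6.1, 10.3]]
0.041 60 [[5.7, 19.0], [15.0, 18.3], [14.1, 10.6], [4.9, 11.3]]
0.041 75 [[7.2, 19.8], [15.9, 17.0], [12.6, 9.8], [4.0, 12.5]]
0.061 0 [[3.4, 8.4], [8.9, 14.8], [16.6, 10.3], [11.1, 4.0]]
0.061 15 [[3.3, 9.9], [10.7, 14.9], [16.7, 8.9], [9.4, 3.9]]
0.061 30 [[3.7, 11.3], [12.4, 14.6], [16.2, 7.5], [7.7, 4.2]]
0.061 45 [[4.5, 12.6], [13.9, 13.9], [15.4, 6.2], [6.1, 4.9]]
0.061 60 [[5.7, 13.6], [15.2, 12.9], [14.2, 5.2], [4.9, 5.9]]
0.061 75 [[7.2, 14.4], [16.1, 11.7], [12.7, 4.4], [3.9, 7.1]]
```

View pics/z4.png

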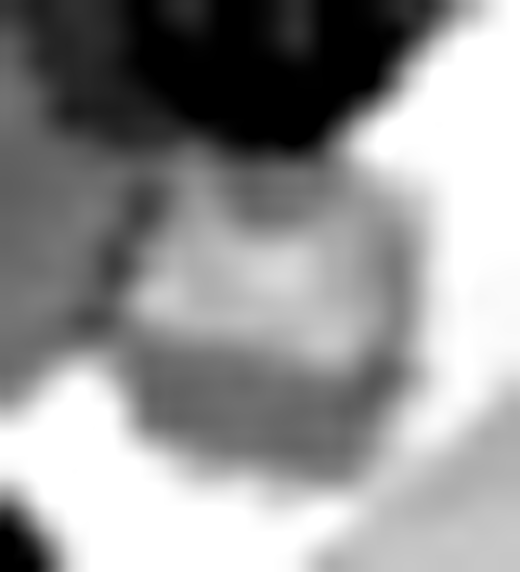

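Findings so far:
- Block centre is (0.523, 0.054), yaw about 11.7°.
- Driver is at (0.448, 0.0945), socket yaw about 37° mod 90.
- Brass head is at (0.471, -0.0127), yaw about 24° mod 90. The dark head edge runs from (304,215) to (308.5,217) in scene.

I'll move towards the driver and see which way the turn goes.

Emit:
apply_moves:
  plan:
    - [0,[-2.97,0,-2.39],0]
    - [0,[-2.97,0,-2.39],0]
    - [0,[-2.97,0,-2.39],0]
    - [0,[-2.97,0,-2.39],0]
    - [0,[-2.97,0,-2.39],0]
    - [0,[-2.97,0,-2.39],0]
    - [0,[-2.97,0,-2.39],0]
    - [0,[-2.97,0,-2.39],0]
    - [0,[-2.97,0,-2.39],0]
    - [0,[0,0,0],0.1]
    - [0,[0,0,0],0.1]
    - [0,[0,0,0],0]

```text
t: 1.5
position: [0.4207, -0.2499, 0.2925]
orientation: [-1.57, 0.0, -2.889]
ft_force: [0.1, -0.4, 0.1]
opening: 0.0872
```

Run:
```python
from h import *
s=sensors.sense()
for k in s: print(k,s[k])
```

```text
t 1.5
joint_positions [ 0.7481  0.0498 -0.314   1.7945  0.0163  1.2992 -0.8883]
qd [ 0.0159  0.006   0.0137 -0.0035  0.0017  0.001   0.1878]
joint_efforts [ -1.1764 -41.3462  -1.4451 -38.575   -0.189   -0.0449  -2.3059]
position [ 0.4207 -0.2499  0.2925]
orientation [-1.5702  0.0002 -2.8892]
ft_force [ 0.1124 -0.3576  0.0856]
moment [ 0.0391 -0.0011  0.0736]
opening 0.08718680648899453
```

Emit:
apply_moves:
  plan:
    - [0,[0,0,0],-0.12]
    - [0,[0,0,0],-0.12]
    - [0,[0,0,0],-0.12]
    - [0,[0,0,0],-0.12]
    - [0,[0,0,0],-0.12]
    - [0,[0,0,0],-0.12]
    - [0,[0,0,0],-0.12]
    - [0,[0,0,0],-0.12]
    - [0,[0,0,0],-0.12]
    - [0,[0,0,0],-0.12]
    - [0,[0,0,0],-0.12]
    - [0,[0,0,0],-0.12]

```text
t: 2.5
position: [0.4202, -0.2508, 0.2923]
orientation: [-1.571, -0.0, -1.437]
ft_force: [0.1, -0.3, 0.0]
opening: 0.0869
```

Emit:
apply_moves:
  plan:
    - [0,[0,0,0],-0.12]
    - [0,[0,0,0],-0.12]
    - [0,[0,0,0],-0.12]
    - [0,[0,0,0],-0.12]
    - [0,[0,0,0],-0.12]
    - [0,[0,0,0],-0.12]
    - [0,[0,0,0],-0.12]
    - [0,[0,0,0],-0.12]
    - [0,[0,0,0],-0.12]
    - [0,[0,0,0],-0.12]
    - [0,[0,0,0],-0.12]
    - [0,[0,0,0],0]

```text
t: 3.5
position: [0.4202, -0.2509, 0.2923]
orientation: [-1.571, -0.0, -0.118]
ft_force: [0.4, 0.1, -0.4]
opening: 0.0871
```

```bash
cat >> h.py <<'E'
def st():
    s=sensors.sense(); y=s["orientation"][2]
    print("t",s["t"],"pos",s["position"],"rpy",s["orientation"],"F",s["ft_force"],"M",s["moment"],"op",round(s["opening"],4)); print("q",s["joint_positions"])
    return s
def todo(x,y,z,yaw=None):
    """shift along tool axes (cm) from the measured pose, if done before any turn; turn about tool y"""
    s=st(); R=cv2.Rodrigues(np.zeros(3))[0]
    from scipy.spatial.transform import Rotation as Ro
    R=Ro.from_euler("xyz",s["orientation"]).as_matrix()
    d=R.T@(np.array([x,y,z])-s["position"])*100
    print("shift cm",d,"norm",np.linalg.norm(d),"rows>=",np.linalg.norm(d)/4.1)
    if yaw is not None: print("turn",-(yaw-s["orientation"][2]))
E
python3 -c "
from h import *
todo(.448,.0945,.2925)"
```

```text
t 3.5 pos [ 0.4202 -0.2509  0.2923] rpy [-1.5709 -0.0001 -0.1177] F [ 0.4282  0.1167 -0.4309] M [ 0.0994 -0.145  -0.0424] op 0.0871
q [ 0.8184  0.0549 -0.3843  1.791   0.0214  1.2997  1.882 ]
shift cm [-1.2969 -0.0262 34.6224] norm 34.64665878570763 rows>= 8.45040458187991
```

Emit:
apply_moves:
  plan:
    - [0,[-0.144,0,3.84],0]
    - [0,[-0.144,0,3.84],0]
    - [0,[-0.144,0,3.84],0]
    - [0,[-0.144,0,3.84],0]
    - [0,[-0.144,0,3.84],0]
    - [0,[-0.144,0,3.84],0]
    - [0,[-0.144,0,3.84],0]
    - [0,[-0.144,0,3.84],0]
    - [0,[-0.144,0,3.84],0]
    - [0,[0,0,0],-0.12]
    - [0,[0,0,0],-0.12]
    - [0,[0,0,0],-0.12]

```text
t: 4.5
position: [0.451, 0.0945, 0.2923]
orientation: [-1.571, -0.0, 0.239]
ft_force: [-0.2, -1.2, 0.1]
opening: 0.0873
```

Emit:
apply_moves:
  plan:
    - [0,[0,0,0],-0.12]
    - [0,[0,0,0],-0.12]
    - [0,[0,0,0],-0.12]
    - [0,[0,0,0],-0.12]
    - [0,[0,0,0],-0.12]
    - [0,[0,0,0],-0.12]
    - [0,[0,0,0],0]
    - [0,[0,0,0],0]

```text
t: 5.17
position: [0.451, 0.0939, 0.2923]
orientation: [-1.571, -0.0, 0.949]
ft_force: [0.2, -0.3, 0.6]
opening: 0.087
```

```bash
python3 -c "
from h import *
todo(.448,.0945,.185)
for n in ('scene','top'): cv2.imwrite(f'pics/{n}1.png',cams.capture(n)[0])"
```

```text
t 5.1667 pos [0.451  0.0939 0.2923] rpy [-1.5709 -0.      0.9486] F [ 0.2274 -0.3     0.5695] M [ 0.1714 -0.0479  0.004 ] op 0.087
q [ 0.4772  0.0068 -0.7715  1.8392  0.005   1.2975  2.2237]
shift cm [-0.1241 10.727   0.283 ] norm 10.731488082555492 rows>= 2.6174361176964616
```

View pics/scene1.png

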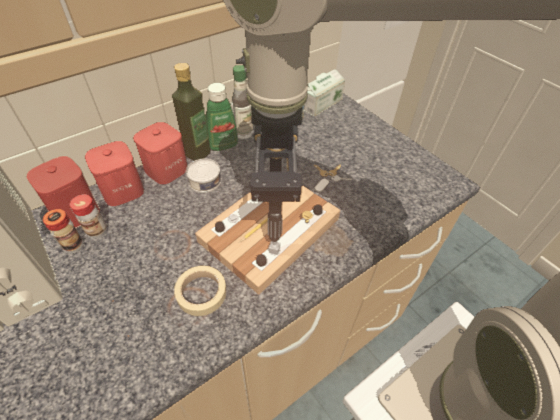

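The gripper is centred over the driver, with the handle at (275,225) between the fingers. I'll descend and grip.

Emit:
apply_moves:
  plan:
    - [0,[-0.12,0,0.28],0]
    - [0,[0,2.5,0],0]
    - [0,[0,2.5,0],0]
    - [0,[0,2.5,0],0]
    - [0,[0,2.0,0],0]
    - [0,[0,1.2,0],0]
    - [0,[0,0,0],0]

```text
t: 5.85
position: [0.4467, 0.0944, 0.1832]
orientation: [-1.568, 0.002, 0.953]
ft_force: [-0.7, -0.9, -0.0]
opening: 0.0869
```

```bash
python3 -c "
from h import *
todo(.448,.0945,.185)
for n in ('scene','top'):
  p=cams.capture(n)[0]; cv2.imwrite(f'pics/{n}2.png',p)
  cv2.imwrite(f'pics/{n}2z.png',cv2.resize(p[150:280,190:350],None,fx=5,fy=4.6,interpolation=cv2.INTER_CUBIC))"
```

```text
t 5.85 pos [0.4467 0.0944 0.1832] rpy [-1.5679  0.0022  0.9529] F [-0.6891 -0.9324 -0.0056] M [ 0.1666 -0.0303 -0.0193] op 0.0869
q [ 0.4442  0.1262 -0.783   1.9852  0.1     1.0723  2.1406]
shift cm [ 0.0791 -0.1812 -0.0979] norm 0.22060795565657187 rows>= 0.05380681845282241
```

View pics/scene2z.png

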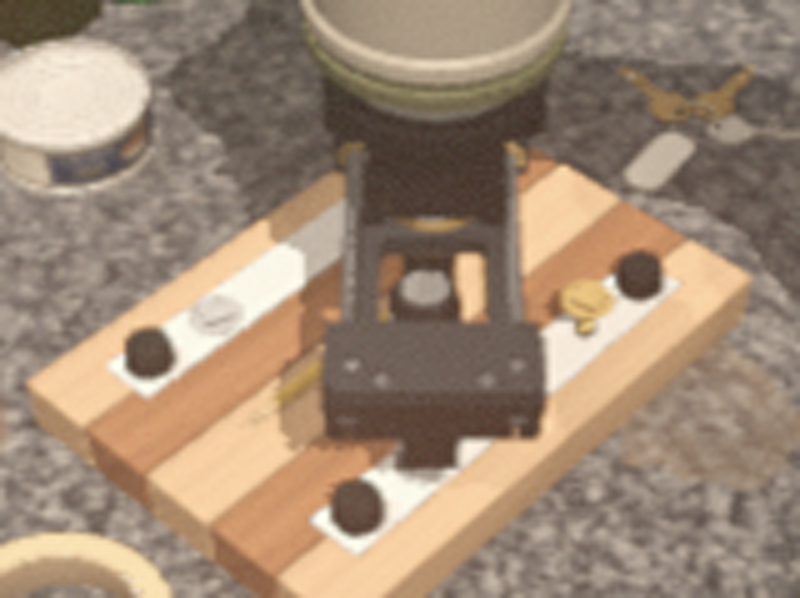

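The gripper straddles the handle. The cap is at about (275,213) in scene, between the fingers. I'll trim and close.

Emit:
apply_moves:
  plan:
    - [0,[0.08,0,-0.1],0]
    - [60,[0,0,0],0]
    - [140,[0,0,0],0]
    - [255,[0,0,0],0]
    - [255,[0,0,0],0]
    - [255,[0,0,0],0]
    - [255,[0,0,0],0]
    - [255,[0,0,0],0]

```text
t: 6.62
position: [0.4493, 0.0948, 0.1853]
orientation: [-1.571, 0.0, 0.954]
ft_force: [0.5, 0.8, 0.1]
opening: 0.0485
```

```bash
python3 -c "
from h import *
todo(.448,.0945,.185)"
```

```text
t 6.6167 pos [0.4493 0.0948 0.1853] rpy [-1.5709  0.      0.9542] F [0.467  0.8456 0.0583] M [ 0.1438 -0.0824  0.0411] op 0.0485
q [ 0.4436  0.1272 -0.7829  1.9796  0.1021  1.0738  2.1409]
shift cm [-0.0967  0.0271  0.086 ] norm 0.1322019084132116 rows>= 0.03224436790566137
```

Emit:
apply_moves:
  plan:
    - [255,[-0.08,0,0.08],0]
    - [255,[0,0,0],0]
    - [255,[0,0,0],0]
    - [255,[0,0,0],0]
    - [255,[0,0,0],0]
    - [255,[0,0,0],0]

```text
t: 7.12
position: [0.4482, 0.0946, 0.1852]
orientation: [-1.571, 0.0, 0.954]
ft_force: [0.6, -0.2, -0.4]
opening: 0.0292
```

```bash
python3 -c "
from h import *
todo(.448,.0945,.185)"
```

```text
t 7.1167 pos [0.4482 0.0946 0.1852] rpy [-1.571   0.      0.9542] F [ 0.6274 -0.2112 -0.3781] M [ 0.0016 -0.2434 -0.0014] op 0.0292
q [ 0.4447  0.1243 -0.7831  1.9821  0.0999  1.0732  2.1426]
shift cm [-0.0157  0.0231  0.0132] norm 0.03086825587106533 rows>= 0.007528842895381789
```

Gripped: opening 29.2 mm, little side force. Lifting.

Emit:
apply_moves:
  plan:
    - [255,[0,0,0],0]
    - [255,[0,0,0],0]
    - [255,[0,-0.8,0],0]
    - [255,[0,-1.0,0],0]
    - [255,[0,-2.0,0],0]
    - [255,[0,-2.0,0],0]
    - [255,[0,0,0],0]
    - [255,[0,0,0],0]
    - [255,[0,0,0],0]

```text
t: 7.87
position: [0.4479, 0.0946, 0.2431]
orientation: [-1.571, 0.0, 0.954]
ft_force: [-0.2, -0.0, -1.3]
opening: 0.0296
```

```bash
python3 -c "
from h import *
todo(.4706,-.0128,.243,.95-.23)
for n in ('scene','top'):
  p,d=cams.capture(n); cv2.imwrite(f'pics/{n}3.png',p); np.savez(f'pics/{n}3.npz',p=p,d=d)
p=cv2.imread('pics/scene3.png');cv2.imwrite('pics/s3z.png',cv2.resize(p[170:290,190:350],None,fx=5,fy=5,interpolation=cv2.INTER_CUBIC))
"
```

```text
t 7.8667 pos [0.4479 0.0946 0.2431] rpy [-1.5709  0.0003  0.9542] F [-0.1922 -0.0087 -1.3137] M [ 0.1485 -0.0588 -0.0145] op 0.0296
q [ 0.4688  0.0473 -0.7832  1.9141  0.0361  1.1944  2.1979]
shift cm [-7.4488  0.0141 -8.0617] norm 10.97612489102771 rows>= 2.6771036319579786
turn 0.2341981318637245
```

View pics/s3z.png

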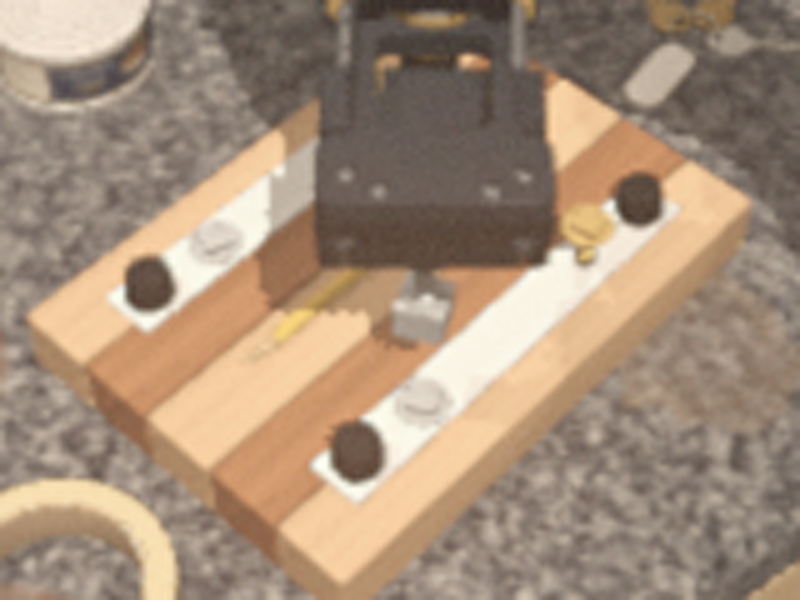

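View pics/top3.png

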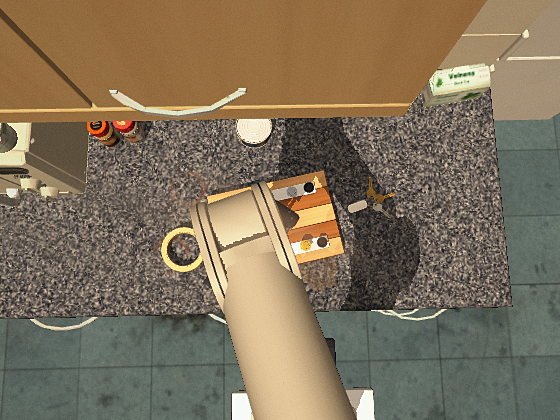

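The driver is lifted clear, with the socket at about (274,231) in scene and the steel screw head exposed at (274,250). I'll measure the socket yaw from its front edges.

Run:
```python
from h import *
g=np.load("pics/scene3.npz")["p"].astype(float).mean(2)
u0,v0=264,220
print(g[v0:v0+22,u0:u0+20].round().astype(int))
zz=.0993 
for a in range(20,60,5):
    t=np.radians(a+np.array([45,135,225,315]))
    o=[]
    for z in(zz,zz+.02):
        P=np.c_[.4479+.01414*np.cos(t),.0946+.01414*np.sin(t),np.full(4,z)]
        o.append((proj("scene",P)-[u0,v0]).round(1).tolist())
    print(a,o)
print("steel head"); u0,v0=266,242
print(g[v0:v0+14,u0:u0+16].round().astype(int))
for a in range(20,60,5):
    t=np.radians(a+np.array([45,135,225,315]))
    P=np.c_[.448+.0092*np.cos(t),.0946+.0092*np.sin(t),np.full(4,.0485)]
    print(a,(proj("scene",P)-[u0,v0]).round(1).tolist())
```

```text
[[ 80  80  75  77  78  75  73  76  79  76  72  78  79  74  78  79  79  75
   76  71]
 [ 78  76  79  73  76  73  75  78  75  79  74  79  76  76  79  77  71  80
   77  77]
 [ 75  80  77  79  77  74  77  80  80  76  78  75  77  76  80  80  82  75
   78  77]
 [ 94  99 101 106 108 108 108 101  87  79  77  79  81  89  98 105 111 109
  110 110]
 [130 132 143 142 145 145 143 147 134 100  93  90 111 139 136 147 149 150
  152 149]
 [138 148 151 153 151 151 153 156 139 110 108 106 117 138 148 153 160 157
  157 151]
 [145 151 150 151 151 150 156 153 142 111 109 112 113 124 134 142 146 149
  151 148]
 [152 150 152 152 153 154 151 145 139 116 112 110 114 123 129 136 141 143
  147 149]
 [151 151 152 149 153 149 147 143 136 125 126 138 127 119 120 128 134 141
  149 151]
 [150 152 150 150 153 157 161 163 145 147 188 217 184 133 123 125 127 143
  153 154]
 [151 153 151 152 171 198 198 185 181 190 203 214 200 180 177 163 138 148
  154 155]
 [152 152 153 148 174 206 213 198 190 196 200 202 197 193 192 173 145 151
  157 157]
 [151 150 149 139 147 170 179 180 184 191 191 201 203 205 199 159 145 157
  157 
[... 2358 characters left out ...]
 [245 244 234 212 212 201 189 185 179 178 178 190 211 224 236 227]
 [245 244 242 231 218 211 211 209 205 204 206 210 215 218 219 207]
 [245 244 243 240 230 216 215 218 212 212 210 203 214 212 207 203]
 [243 244 242 242 241 238 238 232 219 225 235 225 206 202 204 207]]
20 [[3.7, 7.4], [8.7, 10.3], [12.1, 6.1], [7.1, 3.3]]
25 [[3.8, 7.7], [9.1, 10.2], [12.0, 5.8], [6.8, 3.4]]
30 [[3.9, 8.0], [9.4, 10.1], [11.9, 5.5], [6.4, 3.4]]
35 [[4.0, 8.3], [9.8, 10.0], [11.8, 5.3], [6.1, 3.6]]
40 [[4.2, 8.6], [10.1, 9.9], [11.6, 5.0], [5.7, 3.7]]
45 [[4.4, 8.8], [10.4, 9.7], [11.4, 4.7], [5.4, 3.9]]
50 [[4.6, 9.1], [10.7, 9.5], [11.2, 4.5], [5.1, 4.1]]
55 [[4.9, 9.3], [11.0, 9.3], [10.9, 4.2], [4.9, 4.3]]
```

Socket yaw is about 38.5° and brass head about 23.5°, so the driver needs about 15° clockwise. The target is driver position + 110 mm along the rail = (0.4703, -0.0131).

Emit:
apply_moves:
  plan:
    - [255,[-1.87,0,-2.01],0]
    - [255,[-1.87,0,-2.01],0]
    - [255,[-1.87,0,-2.01],0]
    - [255,[-1.88,0,-2.02],0]
    - [255,[0,0,0],0.09]
    - [255,[0,0,0],0.09]
    - [255,[0,0,0],0.08]
    - [255,[0,0,0],0]
    - [255,[0,0,0],0]
    - [255,[0,0,0],0]
    - [255,[0,0,0],0]

```text
t: 8.88
position: [0.4704, -0.0129, 0.2431]
orientation: [-1.571, 0.0, 0.696]
ft_force: [0.4, 1.0, -0.5]
opening: 0.0292
```

Run:
```python
from h import *
todo(.4703,-.0131,.214)
n='scene';p,d=cams.capture(n); cv2.imwrite(f'pics/{n}4.png',p); np.savez(f'pics/{n}4.npz',p=p,d=d)
c=proj("scene",[.4703,-.0131,.09])[0].round().astype(int);print(c)
cv2.imwrite('pics/s4z.png',cv2.resize(p[c[1]-25:c[1]+35,c[0]-40:c[0]+40],None,fx=10,fy=10,interpolation=cv2.INTER_CUBIC))
g=p.astype(float).mean(2)
u0,v0=c[0]-10,c[1]-10
print(u0,v0);print(g[v0:v0+24,u0:u0+20].round().astype(int))
zz=.0993
for a in range(10,45,5):
    t=np.radians(a+np.array([45,135,225,315]))
    P=lambda r,z:(proj("scene",np.c_[.4703+r*np.cos(t),-.0131+r*np.sin(t),np.full(4,z)])-[u0,v0]).round(1)[:3].tolist()
    print(a,P(.01414,zz),P(.01414,zz+.02))
```

```text
t 8.8833 pos [ 0.4704 -0.0129  0.2431] rpy [-1.5706  0.0002  0.6964] F [ 0.3524  0.9573 -0.4526] M [ 0.1342 -0.1029  0.0003] op 0.0292
q [ 0.5786  0.0714 -0.6648  1.8898  0.0472  1.1963  2.1649]
shift cm [-0.0183  2.9051 -0.0053] norm 2.9052102046954813 rows>= 0.708587854803776
[308 208]
298 198
[[146 148 147 148 176 202 187 150 137 134 147 173 180 178 184 179 177 171
  155 149]
 [147 146 143 153 179 197 170 141 131 137 173 212 214 194 188 180 178 160
  152 150]
 [146 148 151 170 194 183 149 139 132 156 189 208 208 196 184 174 160 149
  150 147]
 [146 149 152 175 197 166 127 131 132 160 192 200 201 194 182 166 143 144
  150 150]
 [148 149 148 155 164 149 125 130 130 152 175 194 203 203 189 147 139 142
  151 154]
 [149 148 145 137 134 141 140 141 139 147 150 157 181 191 167 140 138 148
  154 154]
 [146 149 134 119 123 138 148 143 145 149 144 144 150 148 138 138 145 146
  128 113]
 [145 130 116 112 127 145 145 149 147 145 144 143 144 138 138 128 117 106
   89  83]
 [130 117 111 111 113 122 132 138 146 146 147 143 142 138 135 114  91  80
   81  80]
 [116 114 111 109 108 107 112 117 134 
[... 1116 characters left out ...]
 230 230 230 229 230 229
  218 198]
 [181 214 236 242 242 241 221 153 170 168 170 199 230 229 230 230 230 218
  195 189]]
10 [[3.9, 6.9], [10.8, 11.8], [16.9, 6.9]] [[4.5, 0.7], [11.6, 5.7], [17.7, 0.7]]
15 [[4.0, 7.3], [11.4, 11.8], [16.8, 6.5]] [[4.6, 1.2], [12.2, 5.7], [17.6, 0.3]]
20 [[4.1, 7.8], [12.0, 11.8], [16.7, 6.0]] [[4.7, 1.6], [12.7, 5.6], [17.5, -0.1]]
25 [[4.2, 8.2], [12.5, 11.7], [16.5, 5.6]] [[4.8, 2.0], [13.3, 5.5], [17.3, -0.5]]
30 [[4.4, 8.6], [13.1, 11.5], [16.3, 5.2]] [[5.1, 2.4], [13.8, 5.4], [17.1, -0.9]]
35 [[4.7, 9.0], [13.6, 11.4], [16.0, 4.8]] [[5.3, 2.8], [14.4, 5.2], [16.9, -1.3]]
40 [[5.0, 9.4], [14.1, 11.2], [15.7, 4.5]] [[5.6, 3.2], [14.8, 5.0], [16.6, -1.7]]
```

View pics/s4z.png

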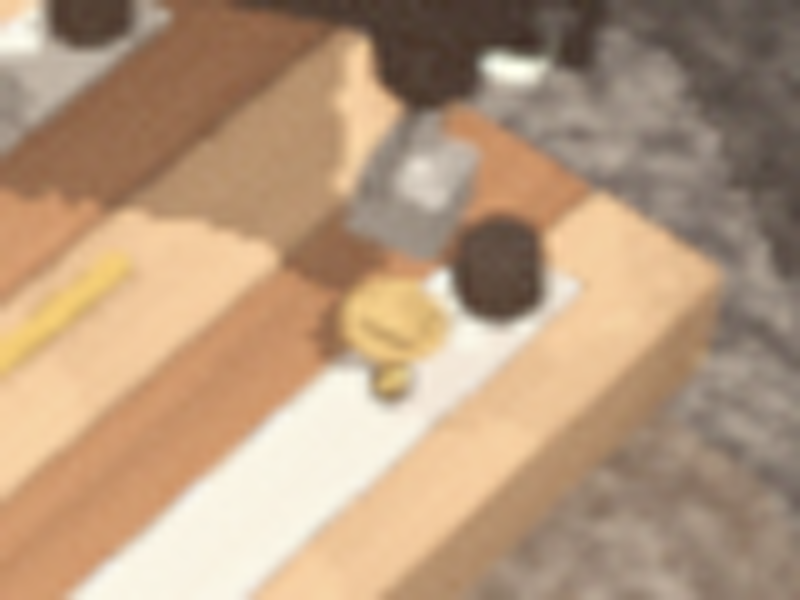

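The socket hangs over the brass head at (305,208) in scene. Its front edge is nearly parallel to the head's dark edge at (304–309, 215–217). I'll descend to just above, then creep.

Emit:
apply_moves:
  plan:
    - [255,[0,1.3,0],0.02]
    - [255,[0,1.2,0],0]
    - [255,[0,0,0],0]
    - [255,[0,0,0],0]
    - [255,[0,0,0],0]

```text
t: 9.35
position: [0.4708, -0.013, 0.2188]
orientation: [-1.571, -0.0, 0.675]
ft_force: [-0.1, 0.7, -1.3]
opening: 0.0293
```

Run:
```python
from h import *
todo(.4703,-.0131,.205)
p,d=cams.capture('scene'); cv2.imwrite('pics/s5z.png',cv2.resize(p[170:240,268:348],None,fx=8,fy=8,interpolation=cv2.INTER_CUBIC))
```

```text
t 9.35 pos [ 0.4708 -0.013   0.2188] rpy [-1.5711 -0.0004  0.6748] F [-0.0581  0.6758 -1.3123] M [ 0.149  -0.1302  0.0137] op 0.0293
q [ 0.5716  0.0983 -0.6651  1.9196  0.0666  1.1449  2.1269]
shift cm [-0.0443  1.3839  0.0203] norm 1.3847815564804336 rows>= 0.3377515991415692
```

View pics/s5z.png

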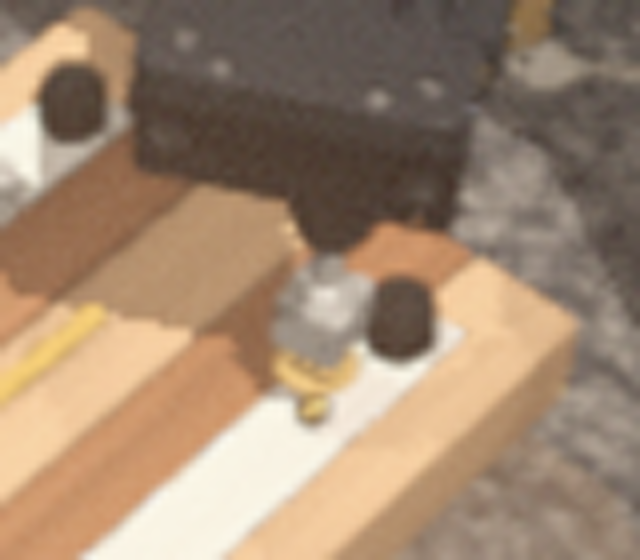

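The socket sits centred just above the washer, at about (307,211) in scene. Creeping down.

Emit:
apply_moves:
  plan:
    - [255,[-0.04,0.1,0.02],0]
    - [255,[0,0.1,0],0]
    - [255,[0,0.1,0],0]
    - [255,[0,0.1,0],0]
    - [255,[0,0,0],0]
    - [255,[0,0,0],0]

```text
t: 9.9
position: [0.4701, -0.0131, 0.2142]
orientation: [-1.571, 0.0, 0.674]
ft_force: [-0.2, -0.4, -0.8]
opening: 0.0292
```

Emit:
apply_moves:
  plan:
    - [255,[0,0.1,0],0]
    - [255,[0,0.1,0],0]
    - [255,[0,0.1,0],0]
    - [255,[0,0,0],0]
    - [255,[0,0,0],0]

```text
t: 10.32
position: [0.4701, -0.0131, 0.2112]
orientation: [-1.571, -0.0, 0.674]
ft_force: [0.2, 0.4, -1.5]
opening: 0.0296
```

Emit:
apply_moves:
  plan:
    - [255,[0,0.1,0],0]
    - [255,[0,0.1,0],0]
    - [255,[0,0,0],0]
    - [255,[0,0,0],0]

```text
t: 10.65
position: [0.4701, -0.0131, 0.2092]
orientation: [-1.571, -0.0, 0.674]
ft_force: [0.7, 0.8, -1.2]
opening: 0.0291
```

Emit:
apply_moves:
  plan:
    - [255,[0,0.1,0],0]
    - [255,[0,0.1,0],0]
    - [255,[0,0,0],0]
    - [255,[0,0,0],0]

```text
t: 10.98
position: [0.4701, -0.0132, 0.2072]
orientation: [-1.571, -0.0, 0.674]
ft_force: [0.8, 0.5, -0.9]
opening: 0.0299
```

Emit:
apply_moves:
  plan:
    - [255,[0,0.05,0],0]
    - [255,[0,0.05,0],0]
    - [255,[0,0.05,0],0]
    - [255,[0,0,0],0]
    - [255,[0,0,0],0]

```text
t: 11.4
position: [0.4706, -0.013, 0.207]
orientation: [-1.572, -0.001, 0.674]
ft_force: [-3.9, 0.5, 13.3]
opening: 0.0294
```

Emit:
apply_moves:
  plan:
    - [255,[0,0.05,0],0]
    - [255,[0,0.05,0],0]
    - [255,[0,0,0],0]
    - [255,[0,0,0],0]

```text
t: 11.73
position: [0.471, -0.0129, 0.2069]
orientation: [-1.573, -0.001, 0.674]
ft_force: [-6.1, 0.7, 19.7]
opening: 0.0294
```

Run:
```python
from h import *
todo(.4703,-.0131,.205)
p,d=cams.capture('scene'); cv2.imwrite('pics/s6z.png',cv2.resize(p[170:240,268:348],None,fx=8,fy=8,interpolation=cv2.INTER_CUBIC))
```

```text
t 11.7333 pos [ 0.471  -0.0129  0.2069] rpy [-1.5728 -0.0014  0.6742] F [-6.1411  0.7264 19.7068] M [ 0.3588  1.4615 -0.0083] op 0.0294
q [ 0.5678  0.112  -0.6654  1.9341  0.0778  1.1181  2.1165]
shift cm [-0.068   0.1856  0.0292] norm 0.199838608565912 rows>= 0.04874112404046635
```

View pics/s6z.png

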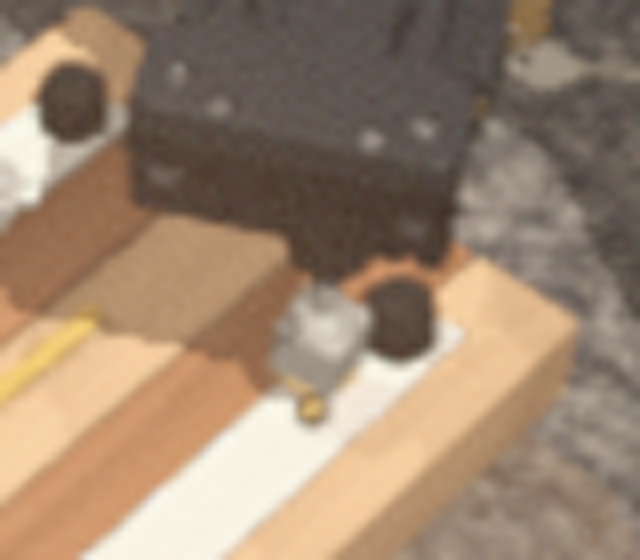

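The socket is seated: its lower corner reaches the washer at (307,218) in scene, and the push is 20 N. I'll ease the side force and start turning.

Emit:
apply_moves:
  plan:
    - [255,[-0.04,0,0.03],0]
    - [255,[0,0,0],0.1]
    - [255,[0,0,0],0.1]
    - [255,[0,0.006,0],0.1]
    - [255,[0,0.006,0],0.1]

```text
t: 12.2
position: [0.471, -0.0128, 0.2067]
orientation: [-1.572, -0.004, 0.27]
ft_force: [-2.3, 0.6, 15.6]
opening: 0.0291
```

```bash
python3 -c "
from h import *
st()"
```

```text
t 12.2 pos [ 0.471  -0.0128  0.2067] rpy [-1.5722 -0.0035  0.2697] F [-2.3135  0.5742 15.6233] M [0.4341 0.3424 0.1415] op 0.0291
q [ 0.5433  0.1081 -0.6393  1.9364  0.0726  1.1156  1.7157]
```

Emit:
apply_moves:
  plan:
    - [255,[0,0.05,0],0.04]
    - [255,[0,0.006,0],0.1]
    - [255,[0,0.007,0],0.1]
    - [255,[0,0.007,0],0.1]
    - [255,[0,0.007,0],0.1]

```text
t: 12.62
position: [0.4712, -0.0126, 0.2064]
orientation: [-1.57, -0.004, -0.17]
ft_force: [-2.1, 1.6, 20.0]
opening: 0.0294
```

```bash
python3 -c "
from h import *
st()"
```

```text
t 12.6167 pos [ 0.4712 -0.0126  0.2064] rpy [-1.5703 -0.0045 -0.1701] F [-2.1492  1.5577 20.0111] M [0.5787 0.6427 0.2178] op 0.0294
q [ 0.5169  0.1057 -0.6118  1.9377  0.0683  1.1137  1.2785]
```

The push is 20 N, the torque 0.15–0.2 N m, and the screw is sinking. Continuing.

Emit:
apply_moves:
  plan:
    - [255,[0,0.007,0],0.1]
    - [255,[0,0.007,0],0.1]
    - [255,[0,0.007,0],0.1]
    - [255,[0,0.007,0],0.1]
    - [255,[0,0.007,0],0.1]
    - [255,[0,0.007,0],0.1]

```text
t: 13.12
position: [0.4714, -0.0124, 0.206]
orientation: [-1.567, -0.004, -0.77]
ft_force: [-1.3, 2.0, 19.7]
opening: 0.03
```

Emit:
apply_moves:
  plan:
    - [255,[0,0.007,0],0.1]
    - [255,[0,0.007,0],0.1]
    - [255,[0,0.007,0],0.1]
    - [255,[0,0.007,0],0.1]
    - [255,[0,0.007,0],0.1]
    - [255,[0,0.007,0],0.1]

```text
t: 13.62
position: [0.4715, -0.0124, 0.2057]
orientation: [-1.565, -0.001, -1.37]
ft_force: [-0.8, 1.5, 17.7]
opening: 0.0294
```

```bash
python3 -c "
from h import *
st()"
```

```text
t 13.6167 pos [ 0.4715 -0.0124  0.2057] rpy [-1.5654 -0.0011 -1.37  ] F [-0.8     1.5281 17.7143] M [0.4801 0.1316 0.1647] op 0.0294
q [ 0.4497  0.0996 -0.5413  1.9415  0.0578  1.1099  0.086 ]
```

Emit:
apply_moves:
  plan:
    - [255,[0,0.02,0],0.1]
    - [255,[0,0.01,0],0.1]
    - [255,[0,0.008,0],0.1]
    - [255,[0,0.008,0],0.1]
    - [255,[0,0.008,0],0.1]
    - [255,[0,0.008,0],0.1]

```text
t: 14.12
position: [0.4718, -0.0125, 0.2053]
orientation: [-1.565, 0.002, -1.97]
ft_force: [-0.5, 1.7, 19.5]
opening: 0.0295
```

Emit:
apply_moves:
  plan:
    - [255,[0,0.008,0],0.1]
    - [255,[0,0.008,0],0.1]
    - [255,[0,0.008,0],0.1]
    - [255,[0,0.008,0],0.1]
    - [255,[0,0.008,0],0.1]
    - [255,[0,0.008,0],0.1]

```text
t: 14.62
position: [0.4719, -0.0127, 0.2049]
orientation: [-1.567, 0.005, -2.57]
ft_force: [1.0, 0.5, 19.2]
opening: 0.0293
```

```bash
python3 -c "
from h import *
st()"
```

```text
t 14.6167 pos [ 0.4719 -0.0127  0.2049] rpy [-1.567   0.0054 -2.5702] F [ 1.0075  0.4757 19.1971] M [0.1411 0.0071 0.1599] op 0.0293
q [ 0.3875  0.0948 -0.4758  1.9451  0.0495  1.1062 -1.1078]
```

Emit:
apply_moves:
  plan:
    - [255,[0,0.01,0],0.1]
    - [255,[0,0.008,0],0.1]
    - [255,[0,0.008,0],0.1]
    - [255,[0,0.008,0],0.1]
    - [255,[0,0.008,0],0.1]
    - [255,[0,0.008,0],0.1]

```text
t: 15.12
position: [0.472, -0.013, 0.2045]
orientation: [-1.57, 0.007, 3.113]
ft_force: [-1.0, -0.2, 20.6]
opening: 0.0299
```

Emit:
apply_moves:
  plan:
    - [255,[0,0.008,0],0.1]
    - [255,[0,0.008,0],0.1]
    - [255,[0,0.008,0],0.1]
    - [255,[0,0.008,0],0.1]
    - [255,[0,0.008,0],0.1]
    - [255,[0,0.008,0],0.1]

```text
t: 15.62
position: [0.4718, -0.0133, 0.2041]
orientation: [-1.574, 0.006, 2.512]
ft_force: [-2.2, -1.6, 22.5]
opening: 0.0295
```

```bash
python3 -c "
from h import *
st()"
```

```text
t 15.6167 pos [ 0.4718 -0.0133  0.2041] rpy [-1.5737  0.0058  2.5124] F [-2.2373 -1.622  22.5109] M [-0.2459  0.5247  0.1326] op 0.0295
q [ 0.3293  0.0906 -0.4142  1.9488  0.0426  1.1038 -2.3023]
```

Emit:
apply_moves:
  plan:
    - [255,[0,0.003,0],0.1]
    - [255,[0,0.004,0],0.08]
    - [255,[0,0,0],0]

```text
t: 15.87
position: [0.4717, -0.0134, 0.204]
orientation: [-1.574, 0.005, 2.332]
ft_force: [-1.5, -1.7, 21.3]
opening: 0.0291
```

```bash
python3 -c "
from h import *
st()"
```

```text
t 15.8667 pos [ 0.4717 -0.0134  0.204 ] rpy [-1.5745  0.005   2.3319] F [-1.4703 -1.7222 21.2994] M [-0.2916  0.5329  0.0146] op 0.0291
q [ 0.3207  0.09   -0.4052  1.9494  0.0415  1.1038 -2.4819]
```

About 2.9 mm sunk: the TCP dropped from 0.2069 to 0.2040 m over 4.62 rad. I'll ease the push before releasing.

Emit:
apply_moves:
  plan:
    - [255,[0,-0.08,0],0]
    - [255,[0,-0.08,0],0]
    - [255,[0,0,0],0]
    - [255,[0,0,0],0]

```text
t: 16.2
position: [0.4713, -0.0132, 0.2041]
orientation: [-1.574, 0.004, 2.337]
ft_force: [3.5, -0.4, 9.3]
opening: 0.0297
```

Run:
```python
from h import *
todo(.4703,-.0131,.204)
p,d=cams.capture('scene'); cv2.imwrite('pics/s7z.png',cv2.resize(p[170:240,268:348],None,fx=8,fy=8,interpolation=cv2.INTER_CUBIC))
```

```text
t 16.2 pos [ 0.4713 -0.0132  0.2041] rpy [-1.574   0.0037  2.3374] F [ 3.5193 -0.4032  9.3278] M [-0.1086 -0.9552 -0.0178] op 0.0297
q [ 0.3212  0.0897 -0.4055  1.9494  0.0405  1.1052 -2.4759]
shift cm [0.0788 0.0097 0.0643] norm 0.10213855673529029 rows>= 0.024911843106168365
```

View pics/s7z.png

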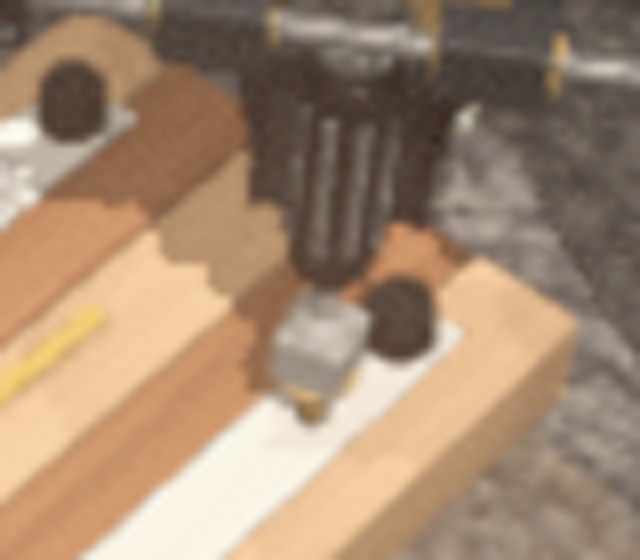

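Emit:
apply_moves:
  plan:
    - [255,[-0.03,-0.05,-0.03],0]
    - [255,[0,0,0],0]
    - [255,[0,0,0],0]
    - [255,[0,0,0],0]

```text
t: 16.58
position: [0.4714, -0.0132, 0.2041]
orientation: [-1.573, 0.003, 2.337]
ft_force: [4.0, -1.2, 7.0]
opening: 0.0293
```

Run:
```python
from h import *
todo(.4703,-.0131,.204)
```

```text
t 16.5833 pos [ 0.4714 -0.0132  0.2041] rpy [-1.5734  0.0029  2.3373] F [ 3.9617 -1.1851  6.9589] M [-0.1133 -1.1723  0.0417] op 0.0293
q [ 0.3211  0.0905 -0.4055  1.9485  0.0405  1.1063 -2.476 ]
shift cm [0.0864 0.0123 0.0696] norm 0.11161818394150735 rows>= 0.027223947302806674
```

Emit:
apply_moves:
  plan:
    - [255,[-0.04,-0.03,-0.04],0]
    - [255,[0,0,0],0]
    - [255,[0,0,0],0]

```text
t: 16.83
position: [0.4716, -0.0133, 0.2041]
orientation: [-1.573, 0.002, 2.337]
ft_force: [3.7, -0.6, 5.9]
opening: 0.0294
```

Run:
```python
from h import *
todo(.4703,-.0131,.204)
```

```text
t 16.8333 pos [ 0.4716 -0.0133  0.2041] rpy [-1.5727  0.0022  2.3373] F [ 3.6695 -0.5909  5.8856] M [-0.1474 -1.0925  0.0503] op 0.0294
q [ 0.3209  0.0916 -0.4054  1.9474  0.0409  1.1075 -2.4762]
shift cm [0.1019 0.0144 0.0831] norm 0.13231059422357144 rows>= 0.032270876639895474
```

Emit:
apply_moves:
  plan:
    - [165,[0,0,0],0]
    - [162,[0,0,0],0]
    - [158,[0,0,0],0]
    - [150,[0,0,0],0]
    - [140,[0,0,0],0]
    - [120,[0,0,0],0]
    - [90,[0,0,0],0]
    - [50,[0,0,0],0]
    - [0,[0,0,0],0]
    - [0,[0,0,0],0]
    - [0,[0,0,0],0]
    - [0,[0,0,0],0]

```text
t: 17.83
position: [0.4706, -0.0132, 0.2033]
orientation: [-1.571, 0.0, 2.337]
ft_force: [0.1, -0.3, -0.6]
opening: 0.0783
```

Run:
```python
from h import *
st()
p,d=cams.capture('scene'); cv2.imwrite('pics/s8z.png',cv2.resize(p[150:240,248:358],None,fx=6,fy=6,interpolation=cv2.INTER_CUBIC))
```

```text
t 17.8333 pos [ 0.4706 -0.0132  0.2033] rpy [-1.5708  0.0001  2.3373] F [ 0.1164 -0.3105 -0.5947] M [ 0.0815  0.0113 -0.0199] op 0.0783
q [ 0.3209  0.092  -0.4055  1.9489  0.0406  1.1084 -2.4762]
```

View pics/s8z.png

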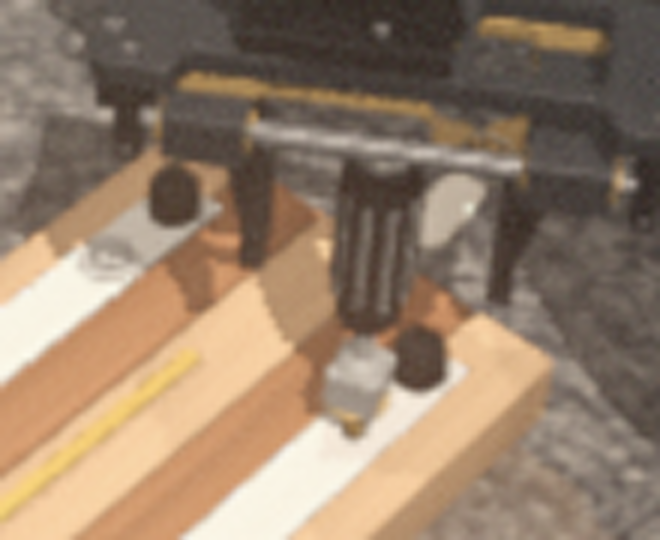

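The driver stands free between the open fingers, handle at (311,193) and socket on the washer at (307,214) in scene. I'll retreat straight up, then clear sideways.

Emit:
apply_moves:
  plan:
    - [0,[0,-0.5,0],0]
    - [0,[0,-1.0,0],0]
    - [0,[0,-2.0,0],0]
    - [0,[0,-2.5,0],0]
    - [0,[0,-3.0,0],0]
    - [0,[0,-3.0,0],0]
    - [0,[0,-2.0,0],0]
    - [0,[0,0,0],0]

```text
t: 18.55
position: [0.4719, -0.0129, 0.3488]
orientation: [-1.576, 0.006, 2.338]
ft_force: [-0.6, -0.4, 0.2]
opening: 0.0872
```

Run:
```python
from h import *
todo(.42,-.25,.34)
```

```text
t 18.55 pos [ 0.4719 -0.0129  0.3488] rpy [-1.5759  0.0058  2.3376] F [-0.576  -0.3878  0.1852] M [0.092  0.0472 0.0193] op 0.0872
q [ 0.3337 -0.0185 -0.3948  1.7434 -0.0061  1.4076 -2.4349]
shift cm [-13.4699   0.8565  20.1925] norm 24.288068765224093 rows>= 5.923919211030267
```

Emit:
apply_moves:
  plan:
    - [0,[-1.9,0,2.9],0]
    - [0,[-1.9,0,2.9],0]
    - [0,[-1.9,0,2.9],0]
    - [0,[-1.9,0,2.9],0]
    - [0,[-1.9,0,2.9],0]
    - [0,[-1.9,0,2.9],0]
    - [0,[-1.9,0,2.9],0]
    - [0,[0,0,0],0]
    - [0,[0,0,0],0]

```text
t: 19.3
position: [0.4158, -0.2514, 0.3434]
orientation: [-1.571, -0.0, 2.334]
ft_force: [0.4, -0.2, -0.2]
opening: 0.0869
```

Run:
```python
from h import *
st(); out=[]
for n in("scene","top"):
    p,d=cams.capture(n); cv2.imwrite(f'pics/{n}9.png',p)
    W=world(n,d); near=(W[...,0]>.43)&(W[...,0]<.51)&(abs(W[...,1]+.013)<.04)&(d>0)
    hi=near&(W[...,2]>.15)&(W[...,2]<.22); zt=np.percentile(W[hi][:,2],95); t=hi&(W[...,2]>zt-.004)
    print(n,"cap",W[t].mean(0),zt,t.sum(), "max",W[hi][:,2].max())
    f=np.load(f"pics/{n}0.npz"); W0=world(n,f["d"]); near=(abs(W0[...,0]-.448)<.04)&(abs(W0[...,1]-.0945)<.04)
    hi=near&(W0[...,2]>.15)&(W0[...,2]<.22); zt=np.percentile(W0[hi][:,2],95); t=hi&(W0[...,2]>zt-.004)
    print("  before",W0[t].mean(0),zt,t.sum())
    df=cv2.absdiff(p,f["p"]).max(2); m=(df>60)
    for nm,P in(("pencil",ray(n,*((265,222) if n=="top" else (255,238)),.039)[0]),("tape",[.468,.252,.0]),("keys",ray(n,*((372,200) if n=="top" else (328,178)),0)[0])):
        c=proj(n,P)[0].round().astype(int); print("  diff",nm,c,m[c[1]-20:c[1]+20,c[0]-20:c[0]+20].sum())
p=cv2.imread('pics/scene9.png');cv2.imwrite('pics/s9z.png',cv2.resize(p[150:290,190:350],None,fx=5,fy=4.2,interpolation=cv2.INTER_CUBIC))
```

```text
t 19.3 pos [ 0.4158 -0.2514  0.3434] rpy [-1.5708 -0.0002  2.3335] F [ 0.4496 -0.2236 -0.2055] M [ 0.1641  0.017  -0.0551] op 0.0869
q [ 0.578   0.0074 -0.1285  1.7299  0.0009  1.4045 -1.9295]
scene cap [ 0.4706 -0.0133  0.1866] 0.187920412717739 80 max 0.18944998397960822
  before [0.4483 0.0935 0.1673] 0.16897704861175583 93
  diff pencil [255 238] 248
  diff tape [207 291] 0
  diff keys [328 178] 117
top cap [ 0.4717 -0.0122  0.1857] 0.1875372008110148 109 max 0.1894888980445132
  before [0.4494 0.0953 0.1668] 0.16888210428755746 90
  diff pencil [265 222] 292
  diff tape [191 251] 0
  diff keys [372 200] 19
```

View pics/s9z.png

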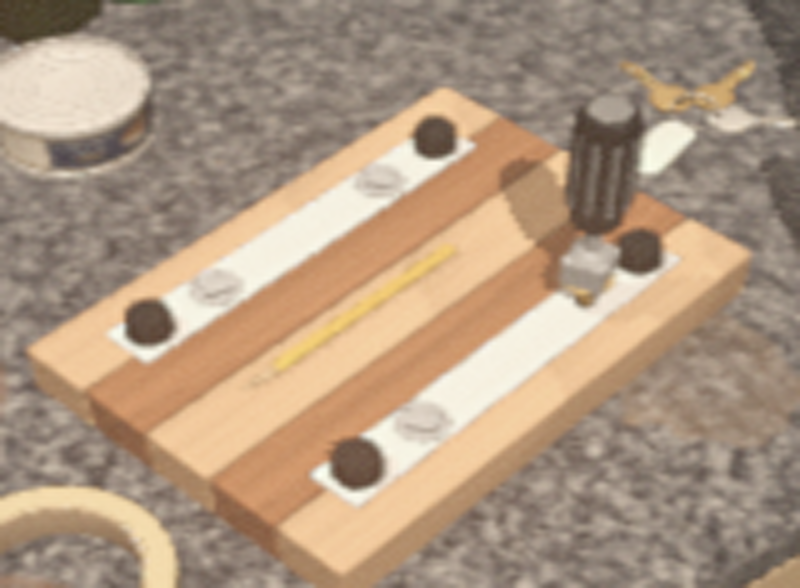

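View pics/top9.png

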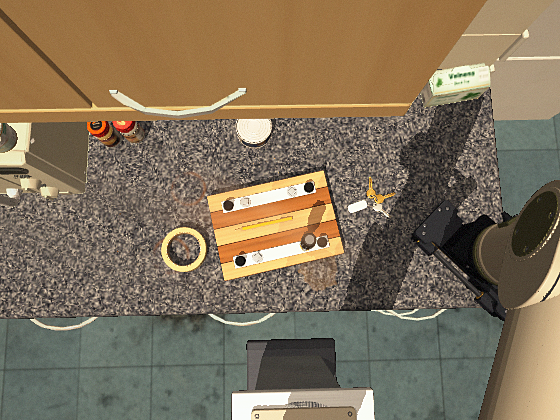

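The driver stands upright on the brass screw, with its cap at (311,177) in scene. The pencil, tape roll and keys are where they were; the only differences are the driver and its shadow. The cap is 18.7–19.3 mm above its first height, against 22 mm for an unsunk screw, so it has gone in about 3 mm. Handing in.

```bash
python3 -c "
from bench import hand_in
print(hand_in())"
```

```text
the job is handed in; nothing more can be done
None
```

The brass screw is started about 3 mm deep, and the driver is left standing upright and seated on it. The job was handed in at about 19.4 s on the robot's clock.

**What I did:** I lifted the driver off the finished screw, moved it 110 mm along the rail and turned it about 15° to match the brass head. I seated it over the head until it met the washer, then turned it clockwise 4.6 rad in one stroke. Readings between moves showed a push of 15.6–22.5 N and a torque of about 0.15–0.2 N m. I then eased the push, opened the gripper and backed the arm away.

**Last checks:**
- **Depth:** the tool dropped 2.9 mm at similar push. Both cameras put the driver's cap 18.7–19.3 mm higher than before, against 22 mm for an unsunk screw, so about 3 mm in. The two agree to within about half a millimetre.
- **Driver:** both views put the cap above the screw axis to within about 1.5 mm, so it is upright.
- **Tape roll:** no changed pixels in either view.
- **Pencil and keys:** these areas did show changed pixels. By eye both lie where they were, and I put the changes down to the moved driver and shadows; I did not measure their positions again.

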